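# Open the drain of the bench cleaner tank

## Robot

A 6-joint arm with a two-finger parallel gripper is mounted at the origin on the work surface. World frame = base frame: x ahead of the robot, y to its left, z up, the work surface at z = 0. Lengths are in m, angles in degrees, forces in N, time in s.
With the tool pointing down it reaches from about 0.325 to 0.75 m from the base axis. Payload 7.6 kg.
Tool frame: the origin (TCP) lies midway between the tips of the shut fingers; the grasp point (between the pads) lies 19 mm behind it; z points along the fingers, y is the line along which they close (so a half turn about z gives the same grasp; the last joint's range is limited). The gripper opens to 85 mm and grips with 20 to 120 N. Pads are 22 mm wide; open, the fingers measure 114 mm over their backs; the gripper's body (76 mm by 85 mm) begins 54 mm behind the grasp point. The pads swing forward as they close: fully open they stand 13 mm farther back than shut.
Start: joints at [67.821, 2.991, 80.254, -0, 96.75, -4.028], TCP at [0.164, 0.499, 0.231] pointing down, gripper open.
Joint ranges: [-166.34, 166.34], [-52.06, 124.39], [6.96, 135.62], [-60.46, 240.46], [14.63, 156.25], [-167.68, 167.68]. Speed limits (degrees/s): [147.25, 147.25, 172.46, 180, 180, 180].

## Interface

Orientations are given as [roll, pitch, yaw] about the fixed x, y, z axes, in that order (R = Rz(yaw) Ry(pitch) Rx(roll)).
In Python, from rig import manip gives the robot as it stands.
- The arm moves only by the tool carry_out, never from a script. Its argument "motion" is a list that holds one entry, the list of rows, each a list of 7 numbers: the finger opening in cm, from 0 to 8.54, then the shift along the tool's x, y, z in cm, then the turn, a rotation vector about the tool's x, y, z in degrees. In form: [[[hand, x, y, z, rx, ry, rz], ...]]. A call has 1 to 20 rows; each row is the pose to reach, as a shift and turn from the pose commanded when the call began, along the tool's axes at that moment; what a row does not reach only later rows make up. A row lasts 1/8 s, in which the tool goes at most 62.5 mm and 10.7 degrees, less where a joint would pass 70% of its speed; a pose out of reach is approached as far as the arm can. A call with a gripper value outside its range is refused whole. The fingers move at their own pace and stop on an object; the grip force is fixed at half the most. Time passes only in rows, so rows that repeat a pose let the fingers close. It gives the time, the measured TCP pose, the force, the opening and the grip force at its end, in the units of the state.
- manip.sense(): the state, without advancing time (a new reading comes with each control period).
- manip.capture(name): name is "side" or "top" or "wrist"; returns (picture, depth): 420x560x3 uint8, red, green, blue; 420x560 float32, m along the optical axis (not along the pixel's ray), 0 where there is no reading.
- manip.camera_model(name): a dict with "vfov" (degrees; the focal length in pixels is half the picture's height over the tangent of half this angle, whatever the lens; pixels are square), "cx", "cy" (the principal point, pixels), "k1" (the pictures are not rectified: a ray, as slopes to the right and down, at radius r is drawn at 1 + k1 r^2 times it, then the intrinsics apply), "rvec" (rotation vector, rad) and "tvec" (3), from world to camera coordinates, as OpenCV has them; the wrist camera has in their place "T_tool_cam" (4x4, takes a point from camera to tool coordinates, whose origin is the TCP and whose axes are the flange's). Camera axes: x right, y down, z forward; pixel columns grow to the right and rows downward; lengths in m; the calibration is good to about 2 mm. A picture is of the moment at which its call begins: read the wrist's pose just before it. camera_model takes no time and is no camera call.
- manip.close_job(): hands the job in; it is judged then, once.
The state is a dict: "time": time; "joint_pos": joint angles; "joint_velocities": joint speeds; "joint_efforts": joint torques, N m; "eef_pos": TCP position; "tool_rot": TCP orientation; "force": force on the tool from outside, world axes, zero at the start; "torque": the same for the moment, N m; "finger_gap": finger opening in m; "grip_force": force on a finger pad.
Only numpy, scipy, OpenCV 4.12 (cv2) and the standard library are available. Lean on these libraries where they do the work, as an engineer would, in place of code of your own. Each camera call takes 0.05 s, during which the arm holds its last target. There are 200 camera calls.

## Task

The parts-cleaning tank on the jeweller's bench has been emptied and needs its drain opened: unscrew the brass hexagon plug from the port in its front (ordinary right-hand thread, so anticlockwise seen from the head), draw it straight out without letting it fall on the bench, and lay it gently on its side in the round aluminium dish. Leave the dish, the wooden bench pin, the jar and the hammer where they are, and let go of the plug.

Things in the scene. Friction and masses are not known exactly. Their poses are not given: they have to be found in the camera images.
- port (a point): Centre of the mouth of the drain port: a round steel boss, 58 mm across, standing 50 mm out of the fixed metal tank's front. Port axis level, 110 mm above the bench. Own x points along the axis into the port, z up; the plug comes out along -x, towards the robot.
- tank: Fixed metal cleaning tank 160 deep, 220 wide, on short legs, flat lid 156 mm above the bench (handle to 168), turned up to 0.3 rad. Origin: centre of its underside on the bench; front (the port's side) faces -x. Front wall 50 mm behind the port's mouth. Inside the port, a coarse right-hand thread.
- plug_head (a point): Middle of the hexagon head of the loose brass plug: head 36 mm across flats, 40 mm long along own x (+-20 mm from here). Own x runs from head to threaded tip. At the start the flange lies against the port's mouth and one pair of flats is level (+z, -z), others at 60 degree steps: gripped from above with the tool leaning 30 degrees to either side about the port axis.
- plug: The same plug and origin: 0.3 to 0.5 kg, 87 mm long. Behind the head a round flange 50 mm across, 5 mm thick (20 to 25 mm from the origin along +x), then the shank, 26 mm thick, 42 mm long, with two thread lugs 38 mm across. Always starts screwed home, the head sagging 3 mm in the loose thread. The head has 60 mm of free space around it (but for flange and boss). Turning needs under 1 N m.
- plug_tip (a point): End of the plug's shank, 67 mm from its head's middle. THREAD: turned anticlockwise seen from the head (its top moves left as the robot looks in), the plug backs out 36 mm per turn and is free after 105 to 140 degrees, 11 mm out: e.g. two 60 degree turns, regripping between; let go, it stays, sagging a few degrees. Then it draws straight out; tip clear at 45 mm out.
- dish: Round shallow open aluminium dish, 192 mm across, 22 mm high, floor and wall 4 mm thick, 0.6 kg, loose on the bench to the left or right of the port. Origin: centre of its underside, z up. A plug laid in it rests on its flange, then its axis is at most 29 mm above the bench.
- bench_pin: Bystander: pale wooden block 150 x 100 x 24 mm with holes in its top, on the other side from the dish. Origin: centre of its underside.
- jar: Bystander: glass jar 64 mm across, 85 mm high. Origin: centre of its underside.
- hammer: Bystander: hammer lying on the bench. Origin under its middle.
There are look-alikes about, which are no part of the job. There is more than one size of the plug; the job needs the largest.

How it is judged (in metres and radians):
On the way, in this order (a step that is already met when the one before it is completed fails the run):
1. the plug has backed 7 mm out of the port (x of plug_head in the frame of port below -0.032 m and z of plug_head in the frame of port above -0.02 m), for 0.1 s.
2. the plug is drawn clear of the port and held in the air (distance between plug_head and port above 0.075 m and height (world z) of plug_head above 0.06 m and contact force between plug and the fingers above 0.5 N), for 0.2 s.
At the end, for the whole second after the job is handed in: The plug lies on its side in the dish (head centre within 70 mm of the dish's centre and under 40 mm above the bench, its axis within about 20 degrees of level), at rest and released, the dish flat on the bench; dish and bystanders within 30 mm of where they stood (horizontal distance between plug_head and dish below 0.07 m and height (world z) of plug_head below 0.04 m and angle between plug_head's own x axis and vertical between 1.2 and 1.94 rad and contact force between plug and dish above 1 N and angle between dish's own z axis and vertical below 0.05 rad and linear speed of plug below 0.02 m/s); the robot touches nothing.
It fails at once if the plug is dropped or laid on the bench (contact force between plug and table above 0.5 N).
It fails at once if the plug is dropped into the dish (faster than 0.6 m/s just above its floor) (linear speed of plug above 0.6 m/s and horizontal distance between plug_head and dish below 0.1 m and height (world z) of plug_head below 0.06 m).
It fails at once if the dish is pushed more than 30 mm (distance of dish from where it was at the start of the episode above 0.03 m).
It fails at once if the bench pin, jar or hammer is pushed more than 30 mm (distance of any of bench_pin, jar, hammer from where it was at the start of the episode above 0.03 m).
It also fails if it takes over 51 s, if anything falls off the work surface, if the arm or the gripper's body presses on something with over 40 N, if the wrist force passes 120 N, or if a joint passes its speed limit or range.

## Working session

There is one attempt and no reset: what is moved stays moved. The work goes in short steps, Python scripts to look and compute and a tool call to move; the robot and the scene stay as the last step left them, time stands still between calls to the robot, and variables do not carry over. Pictures are saved under pics/ and viewed, at most 10 in all, crops included, and the job is handed in when it is done.

Besides the shell and the picture viewer there is one more tool, called by a JSON object that holds its "op" and its "data". carry_out: Moves the arm, as the interface text tells. Its arguments: {"type":"object","properties":{"motion":{"type":"array","items":{"type":"array","items":{"type":"array","items":{"type":"number"}}}}},"required":["motion"]}

```bash
mkdir -p pics; ls; cat > h.py <<'E'
import numpy as np, cv2
from scipy.spatial.transform import Rotation as R
from rig import manip
def snap(n):
    s=manip.sense(); p,d=manip.capture(n); m=manip.camera_model(n)
    return s,p,d,m
def cam(m,s):
    f=210/np.tan(np.radians(m['vfov']/2))
    if 'T_tool_cam' in m:
        T=np.eye(4); T[:3,:3]=R.from_euler('xyz',s['tool_rot'],degrees=True).as_matrix(); T[:3,3]=s['eef_pos']
        return f,T@np.array(m['T_tool_cam'])
    Rm=cv2.Rodrigues(np.array(m['rvec'],float))[0]; T=np.eye(4)
    T[:3,:3]=Rm.T; T[:3,3]=-Rm.T@np.array(m['tvec'],float).ravel(); return f,T
def rays(m,f,u,v):
    x=(np.asarray(u,float)-m['cx'])/f; y=(np.asarray(v,float)-m['cy'])/f; a,b=x.copy(),y.copy()
    for _ in range(10):
        k=1+m['k1']*(a*a+b*b); a,b=x/k,y/k
    return np.stack([a,b,np.ones_like(a)],-1)
def cloud(d,m,s):
    f,T=cam(m,s); v,u=np.mgrid[:420,:560]
    return (rays(m,f,u,v)*d[...,None])@T[:3,:3].T+T[:3,3]
E
python3 - <<'E'
from h import *
for n in ['side','top']:
    s,p,d,m=snap(n); cv2.imwrite(f'pics/{n}0.png',p[...,::-1]); np.savez(f'{n}0.npz',c=cloud(d,m,s),d=d,p=p)
    f,T=cam(m,s); print(n,f,T.round(3).tolist())
print(s)
E
```

```text
pics
side 416.79579561617174 [[0.788, -0.339, 0.514, 0.051], [-0.615, -0.411, 0.673, -0.669], [-0.017, -0.846, -0.532, 0.61], [0.0, 0.0, 0.0, 1.0]]
top 432.8127903319666 [[0.024, -0.98, 0.196, 0.297], [-1.0, -0.026, -0.01, 0.007], [0.015, -0.196, -0.981, 1.318], [0.0, 0.0, 0.0, 1.0]]
{'time': 0.05, 'joint_pos': array([ 6.78201158e+01,  3.02766574e+00,  8.03107382e+01,  5.69804790e-04,
        9.67496848e+01, -4.02519690e+00]), 'joint_velocities': array([-0.00874849, -0.09946096, -0.09198201,  0.02406184,  0.02488325,
        0.03024512]), 'joint_efforts': array([ 1.62643530e-03, -3.82957578e+01, -3.61369693e+01, -6.87805277e-05,
        4.86442223e-03, -2.28818521e-05]), 'eef_pos': array([0.16342458, 0.49861356, 0.23048844]), 'tool_rot': array([-1.79912168e+02, -6.74796456e-03,  1.61845374e+02]), 'force': array([-0.3317882 ,  0.3789049 ,  0.01654554]), 'torque': array([-0.00501421, -0.05654234,  0.03789656]), 'grip_force': 0.0, 'finger_gap': 0.08503098019614233}
```

View pics/side0.png

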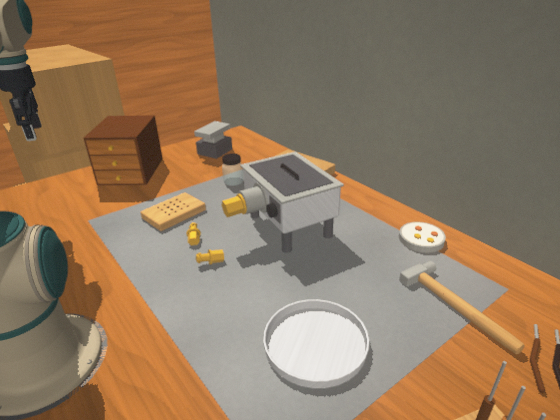

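View pics/top0.png

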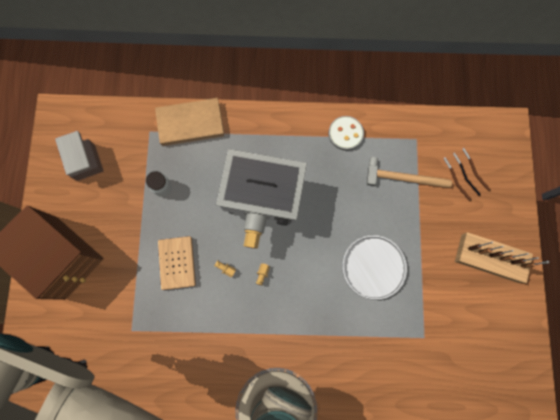

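The side view shows the plug head at about (233,204) in the port, with the dish at (317,342). The top view shows the plug at (251,239), the dish at (375,267) on the robot's right, and two small look-alike plugs at (227,269) and (262,273).

```bash
python3 - <<'E'
from h import *
for n in ['side','top']:
    z=np.load(f'{n}0.npz'); c,p,d=z['c'],z['p'],z['d']
    hsv=cv2.cvtColor(p,cv2.COLOR_RGB2HSV)
    C=c
    box=(C[...,0]>.25)&(C[...,0]<.75)&(abs(C[...,1])<.3)&(d>0)
    y=box&(hsv[...,1]>150)&(hsv[...,0]>12)&(hsv[...,0]<32)&(C[...,2]>.07)&(C[...,2]<.15)&(C[...,1]>-.1)&(C[...,1]<.15)
    q=C[y]; print(n,'plug',len(q),np.median(q,0).round(4),np.percentile(q,[2,98],axis=0).round(4).tolist())
    lid=box&(C[...,2]>.146)&(C[...,2]<.163)
    q=C[lid].astype(np.float32); r=cv2.minAreaRect(q[:,:2]*1000); print('lid',r,np.median(q[:,2]))
    dm=box&(C[...,1]<-.12)&(C[...,2]>.013)&(C[...,2]<.035)&(C[...,0]<.55)
    q=C[dm].astype(np.float32); print('dish rim',cv2.minEnclosingCircle(q[:,:2]*1000),np.median(q[:,2]))
    fl=box&(C[...,2]<.01)&(hsv[...,1]<60)&(abs(C[...,1])<.1); print('table z',np.median(C[fl][:,2]))
E
```

```text
side plug 356 [0.4707 0.0682 0.1171] [[0.4489, 0.0545, 0.0943], [0.4919, 0.0897, 0.1321]]
lid ((624.2490234375, 58.03541564941406), (232.72915649414062, 168.33694458007812), 80.6053237915039) 0.1572808
dish rim ((413.1331481933594, -281.65802001953125), 96.25916290283203) 0.021075059
table z 0.003013469217162168
  return _methods._mean(a, axis=axis, dtype=dtype,
  ret = um.true_divide(
Traceback (most recent call last):
IndexError: index -1 is out of bounds for axis 0 with size 0
```

```bash
python3 - <<'E'
from h import *
z=np.load('top0.npz'); C,p,d=z['c'],z['p'],z['d']
hsv=cv2.cvtColor(p,cv2.COLOR_RGB2HSV)
print(d[239,251],C[239,251],hsv[239,251],C[267,375],C[180,262], (d>0).mean())
box=(C[...,0]>.25)&(C[...,0]<.75)&(abs(C[...,1])<.3)&(d>0)
y=(hsv[...,1]>110)&(hsv[...,0]>10)&(hsv[...,0]<32)&(C[...,2]>.07)&(C[...,2]<.15)&box
q=C[y]; print(len(q), q.mean(0) if len(q) else 0)
if len(q):
  t=q[q[:,2]>.118]; print(np.percentile(t,[3,50,97],axis=0).round(4).tolist())
lid=box&(C[...,2]>.146)&(C[...,2]<.163)
q=C[lid].astype(np.float32)
print('lid',cv2.minAreaRect(q[:,:2]*1000),np.median(q[:,2]))
boss=box&(C[...,2]>.1)&(C[...,2]<.146)&(C[...,0]>.47)&(C[...,0]<.54)
q=C[boss]; print('boss',len(q),q.mean(0))
dm=box&(C[...,1]<-.12)&(C[...,2]>.013)&(C[...,2]<.035)&(C[...,0]<.55)
q=C[dm].astype(np.float32); print('dish',cv2.minEnclosingCircle(q[:,:2]*1000),np.median(q[:,2]))
# side lid by edges
z=np.load('side0.npz'); C,p,d=z['c'],z['p'],z['d']
m=((C[...,2]>.146)&(C[...,2]<.163)&(C[...,0]>.5)&(C[...,0]<.75)&(C[...,1]>-.1)&(C[...,1]<.2)&(d>0)).astype(np.uint8)
m=cv2.morphologyEx(m,cv2.MORPH_OPEN,np.ones((5,5)))
print('side lid',cv2.minAreaRect(C[m>0][:,:2].astype(np.float32)*1000))
E
```

```text
1.2045952 [0.4723237  0.08190122 0.12420501] [ 19 137 223] [ 0.41384343 -0.28933854  0.00562476] [0.63384919 0.05556314 0.15730655] 0.9960374149659864
207 [0.47428729 0.08101483 0.12357458]
[[0.4524, 0.0655, 0.1193], [0.4751, 0.0814, 0.1251], [0.4948, 0.0958, 0.132]]
lid ((624.3682861328125, 57.98370361328125), (226.01724243164062, 168.5260009765625), 81.10192108154297) 0.15577243
boss 616 [0.51183968 0.05787527 0.12858668]
dish ((414.3318176269531, -278.1187438964844), 94.991943359375) 0.021315988
side lid ((624.1951904296875, 57.978111267089844), (232.70547485351562, 168.2705078125), 80.48530578613281)
```

```bash
cat >> h.py <<'E'
TH=np.radians(-9.2); A=np.array([np.cos(TH),np.sin(TH),0]); N=np.array([-np.sin(TH),np.cos(TH),0]); Z=np.array([0,0,1.])
def Rt(lean,th=None):  # lean>0: body to the robot's right (-N)
    l=np.radians(lean); a,n=(A,N)
    if th is not None:
        t=np.radians(th); a=np.array([np.cos(t),np.sin(t),0]); n=np.array([-np.sin(t),np.cos(t),0])
    z=-np.cos(l)*Z+np.sin(l)*n; x=-a
    return np.stack([x,np.cross(z,x),z],1)
def rel(tcp,Rg,s=None):
    s=s or manip.sense(); R0=R.from_euler('xyz',s['tool_rot'],degrees=True).as_matrix()
    return (R0.T@(np.asarray(tcp)-s['eef_pos'])*100).round(2), np.degrees(R.from_matrix(R0.T@Rg).as_rotvec()).round(2)
def tcp_for(P,lean,back,th=None):  # grasp point 'back' m behind P
    return np.asarray(P)+Rt(lean,th)[:,2]*(.019-back)
E
python3 - <<'E'
from h import *
for l,b in [(0,.16),(30,.14)]: print(l,rel(tcp_for([.469,.083,.107],l,b),Rt(l)), tcp_for([.469,.083,.107],l,b))
z=np.load('top0.npz'); C,d=z['c'],z['d']
for n in ['top','side']:
    z=np.load(n+'0.npz'); C,d=z['c'],z['d']
    m=((C[...,1]<-.12)&(C[...,1]>-.42)&(C[...,2]>.014)&(C[...,2]<.03)&(C[...,0]<.54)&(C[...,0]>.28)&(d>0))
    print(n,m.sum(),cv2.minEnclosingCircle(C[m][:,:2].astype(np.float32)*1000))
E
```

```text
0 (array([-41.99, -29.98,  -1.71]), array([-0.08, -0.01, -8.95])) [0.469 0.083 0.248]
30 (array([-42.93, -35.95,   1.92]), array([-30.02,   2.33,  -8.75])) [0.45932719 0.02327826 0.21178907]
top 328 ((413.01080322265625, -282.2964172363281), 95.7703857421875)
side 1223 ((413.075927734375, -283.33807373046875), 97.0347671508789)
```

{"op": "carry_out", "data": {"motion": [[[8.5,-21,-18,0,-15,1.2,-4.4],[8.5,-21,-18,0,-15,1.2,-4.4],[8.5,-21,-18,0,-15,1.2,-4.4],[8.5,-21,-18,0,-15,1.2,-4.4],[8.5,-21,-18,0,-15,1.2,-4.4],[8.5,-42.9,-36,1.9,-30,2.3,-8.8],[8.5,-42.9,-36,1.9,-30,2.3,-8.8],[8.5,-42.9,-36,1.9,-30,2.3,-8.8],[8.5,-42.9,-36,1.9,-30,2.3,-8.8],[8.5,-42.9,-36,1.9,-30,2.3,-8.8],[8.5,-42.9,-36,1.9,-30,2.3,-8.8],[8.5,-42.9,-36,1.9,-30,2.3,-8.8]]]}}

```text
time: 1.6
eef_pos: [0.4588, 0.0234, 0.2119]
tool_rot: [149.9, -0.0, 170.8]
force: [-0.6, -0.1, 1.2]
finger_gap: 0.085
grip_force: 0.0
```

```bash
python3 - <<'E'
from h import *
s,p,d,m=snap('wrist'); cv2.imwrite('pics/w1.png',p[...,::-1])
C=cloud(d,m,s); np.savez('w1.npz',c=C,d=d,p=p)
print(s['joint_pos'].round(1),s['eef_pos'],s['tool_rot'])
hsv=cv2.cvtColor(p,cv2.COLOR_RGB2HSV)
y=(hsv[...,1]>110)&(hsv[...,0]>10)&(hsv[...,0]<32)&(C[...,2]>.07)&(C[...,2]<.15)&(d>0)
q=C[y]; 
o=np.array([.4957,.0788,.107]); L=(q-o)@np.stack([A,N,Z],1)
print(len(q),np.percentile(L,[1,10,50,90,99],axis=0).round(4).tolist())
E
```

```text
[-19.5  -7.7  97.2  29.7  95.6 -98.7] [0.45875485 0.0234228  0.21193947] [ 1.49914816e+02 -6.60053140e-03  1.70829146e+02]
7027 [[-0.2723, -0.0234, -0.036], [-0.2351, -0.0161, -0.0277], [-0.1375, 0.4456, 0.0038], [-0.0103, 0.498, 0.0197], [-0.0017, 0.5916, 0.0319]]
```

View pics/w1.png

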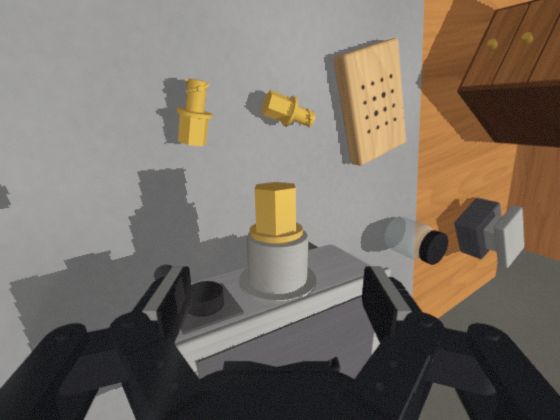

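```bash
python3 - <<'E'
from h import *
from scipy.optimize import least_squares
z=np.load('w1.npz'); C,p,d=z['c'],z['p'],z['d']
hsv=cv2.cvtColor(p,cv2.COLOR_RGB2HSV)
win=np.zeros((420,560),bool); win[175:245,245:310]=1
y=win&(hsv[...,1]>110)&(hsv[...,0]>10)&(hsv[...,0]<32)&(C[...,2]>.07)&(d>0)
o=np.array([.4957,.0788,.11]); B=np.stack([A,N,Z],1)
L=(C[y]-o)@B; print(len(L),np.percentile(L,[1,50,99],axis=0).round(4).tolist())
wb=np.zeros((420,560),bool); wb[242:280,252:303]=1
b=wb&(hsv[...,1]<60)&(d>0); M=(C-o)@B; b&=(M[...,0]>0.003)&(M[...,0]<.045); Q=M[b]
f=lambda v: np.hypot(Q[:,1]-v[0]-v[2]*Q[:,0], Q[:,2]-v[1])-.029
r=least_squares(f,[0,0,0],loss='soft_l1',f_scale=.001); print('boss',len(Q),r.x,np.degrees(r.x[2]),np.std(r.fun)); print(Q[:,0].min())
# head flats: slab along axis, cross-section normals
H=L[(L[:,0]>-.042)&(L[:,0]<-.012)]
for lo in (-.045,-.035,-.025,-.015): 
  t=L[(L[:,0]>lo)&(L[:,0]<lo+.01)]; print(lo,len(t),t[:,1:].min(0),t[:,1:].max(0))
g=lambda v:np.max([ (H[:,1]-v[0]-v[3]*(H[:,0]+.025))*np.cos(v[2]+k*np.pi/3)+(H[:,2]-v[1]-v[4]*(H[:,0]+.025))*np.sin(v[2]+k*np.pi/3) for k in range(6)],0)-.018
r=least_squares(g,[0,-.003,np.pi/6,0,0],loss='soft_l1',f_scale=.001); print('hex',len(H),r.x.round(4),np.degrees(r.x[2:]),np.std(r.fun))
E
```

```text
2505 [[-0.0464, -0.0256, -0.0142], [-0.0237, -0.0106, 0.0134], [0.0041, 0.0159, 0.0226]]
boss 1583 [-0.00111356  0.00010858  0.00743385] 0.42592847201604916 0.0005414008096507952
0.0030009537049007482
-0.045 456 [-0.02189454 -0.00354321] [0.00904949 0.01637329]
-0.035 450 [-0.02192746 -0.00297677] [0.009018   0.01655546]
-0.025 426 [-0.02206205 -0.00264539] [0.0091607  0.01689362]
-0.015 649 [-0.02625266 -0.02173059] [0.02154845 0.02372175]
hex 1315 [-0.0014 -0.0029  0.5245  0.0038  0.036 ] [30.05061304  0.21871482  2.0622873 ] 0.0005254545187313921
```

```bash
sed -i 's/radians(-9.2)/radians(-8.9)/' h.py; cat >> h.py <<'E'
th0=np.radians(-9.2); B0=np.array([[np.cos(th0),-np.sin(th0),0],[np.sin(th0),np.cos(th0),0],[0,0,1.]])
def W(l): return np.array([.4957,.0788,.11])+B0@np.array(l)   # port-local to world
E
python3 - <<'E'
from h import *
P=W([-.028,-.0014,-.0028]); print(P, rel(tcp_for(P,30,.04),Rt(30)), rel(tcp_for(P,30,-.004),Rt(30)))
E
```

```text
[0.46783635 0.08189468 0.1072    ] (array([ 0.01, -0.18,  9.94]), array([ 0.07,  0.16, -0.16])) (array([ 0.03, -0.19, 14.34]), array([ 0.07,  0.16, -0.16]))
```

{"op": "carry_out", "data": {"motion": [[[8.5,0,-0.2,5,0,0.2,-0.2],[8.5,0,-0.2,10,0,0.2,-0.2],[8.5,0,-0.2,12.5,0,0.2,-0.2],[8.5,0,-0.2,14.3,0,0.2,-0.2],[8.5,0,-0.2,14.3,0,0.2,-0.2],[3,0,-0.2,14.3,0,0.2,-0.2],[3,0,-0.2,14.3,0,0.2,-0.2],[3,0,-0.2,14.3,0,0.2,-0.2],[3,0,-0.2,14.3,0,0.2,-0.2],[3,0,-0.2,14.3,0,0.2,-0.2],[3,0,-0.2,14.3,0,0.2,-0.2]]]}}

```text
time: 3.02
eef_pos: [0.4706, 0.0923, 0.0887]
tool_rot: [149.9, 0.0, 171.1]
force: [-3.6, 0.5, 5.8]
finger_gap: 0.0354
grip_force: 59.6
```

```bash
python3 - <<'E'
from h import *
s=manip.sense(); print({k:np.round(s[k],3) for k in s})
# turn rows: pivot at head centre
P=W([-.028,-.0014,-.0028])
for ph in range(10,71,10):
    l=30-ph; print(ph,rel(tcp_for(P,l,-.004)-A*ph*.0001,Rt(l),s))
E
```

```text
{'time': np.float64(3.025), 'joint_pos': array([-10.634,  -0.58 , 105.209,  30.83 ,  78.216, -98.981]), 'joint_velocities': array([ 0.039,  0.02 , -0.034, -0.116, -0.111, -0.03 ]), 'joint_efforts': array([-5.0400e-01, -2.9440e+01, -3.0962e+01,  1.0380e+00, -5.5500e-01,
        5.0000e-03]), 'eef_pos': array([0.471, 0.092, 0.089]), 'tool_rot': array([1.49874e+02, 4.70000e-02, 1.71123e+02]), 'force': array([-3.604,  0.483,  5.788]), 'torque': array([0.282, 0.284, 0.241]), 'grip_force': np.float64(59.565), 'finger_gap': np.float64(0.035)}
10 (array([ 0.22, -0.4 ,  0.13]), array([10.13,  0.03,  0.04]))
20 (array([ 0.32, -0.79,  0.02]), array([20.13,  0.04,  0.04]))
30 (array([ 0.42, -1.15, -0.15]), array([3.013e+01, 4.000e-02, 3.000e-02]))
40 (array([ 0.52, -1.48, -0.38]), array([4.013e+01, 4.000e-02, 3.000e-02]))
50 (array([ 0.62, -1.76, -0.66]), array([5.013e+01, 5.000e-02, 3.000e-02]))
60 (array([ 0.72, -1.99, -0.99]), array([6.013e+01, 5.000e-02, 2.000e-02]))
70 (array([ 0.82, -2.16, -1.36]), array([7.013e+01, 5.000e-02, 2.000e-02]))
```

{"op": "carry_out", "data": {"motion": [[[3,0.07,-0.28,-0.02,7,0,0],[3,0.14,-0.56,-0.07,14,0,0],[3,0.21,-0.82,-0.15,21,0,0],[3,0.28,-1.08,-0.27,28,0,0],[3,0.35,-1.32,-0.42,35,0,0],[3,0.42,-1.54,-0.59,42,0,0],[3,0.49,-1.74,-0.79,49,0,0],[3,0.56,-1.91,-1.01,56,0,0],[3,0.63,-2.05,-1.26,63,0,0],[3,0.7,-2.16,-1.51,70,0,0],[3,0.7,-2.16,-1.51,70,0,0],[3,0.7,-2.16,-1.51,70,0,0]]]}}

```text
time: 4.53
eef_pos: [0.4597, 0.0681, 0.0901]
tool_rot: [-140.2, 0.0, 171.1]
force: [-1.6, 4.6, 3.8]
finger_gap: 0.0353
grip_force: 60.0
```

```bash
python3 - <<'E'
from h import *
s,p,d,m=snap('side'); print({k:np.round(s[k],3) for k in s})
C=cloud(d,m,s)
cv2.imwrite('pics/s2.png',cv2.resize(p[120:270,150:350,::-1],(800,600)))
E
```

```text
{'time': np.float64(4.525), 'joint_pos': array([ 22.86 ,  16.011,  90.15 , -33.247,  96.271, -55.271]), 'joint_velocities': array([-0.343, -0.472,  0.243,  0.46 , -0.362, -0.128]), 'joint_efforts': array([-2.7490e+00, -3.9738e+01, -2.9006e+01, -2.4810e+00,  1.4930e+00,
        2.1000e-02]), 'eef_pos': array([0.46 , 0.068, 0.09 ]), 'tool_rot': array([-1.40180e+02,  2.90000e-02,  1.71146e+02]), 'force': array([-1.62 ,  4.554,  3.805]), 'torque': array([ 0.627, -0.207, -0.003]), 'grip_force': np.float64(59.981), 'finger_gap': np.float64(0.035)}
```

View pics/s2.png

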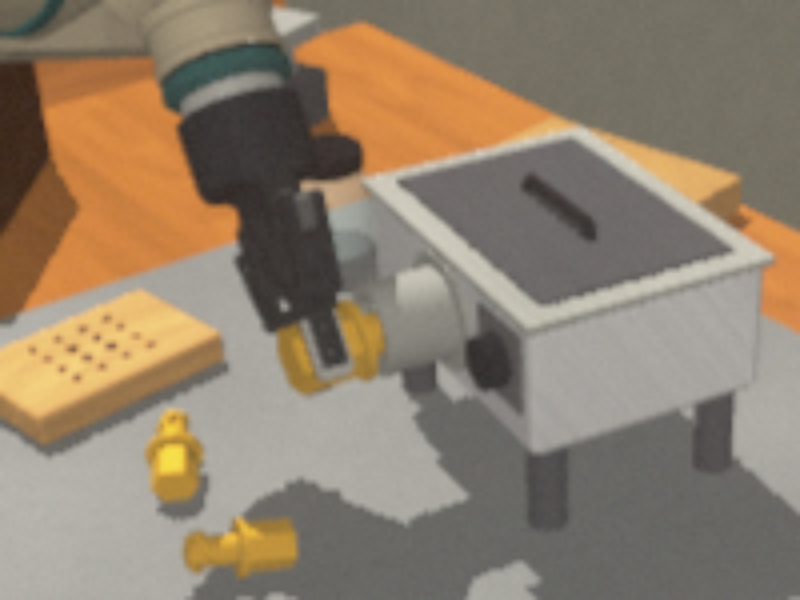

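{"op": "carry_out", "data": {"motion": [[[8.5,0,0,0,0,0,0],[8.5,0,0,0,0,0,0],[8.5,0,0,0,0,0,0],[8.5,0,0,0,0,0,0],[8.5,0,0,-3,0,0,0],[8.5,0,0,-7,0,0,0],[8.5,0,-0.82,-6.93,-10,0,0],[8.5,0,-1.61,-6.72,-20,0,0],[8.5,0,-2.35,-6.37,-30,0,0],[8.5,0,-3.02,-5.9,-40,0,0],[8.5,0,-3.6,-5.3,-50,0,0],[8.5,0,-5.8,-5.9,-60,0,0],[8.5,0,-5.8,-5.9,-60,0,0],[8.5,0,-5.8,-5.9,-60,0,0]]]}}

```text
time: 6.32
eef_pos: [0.4583, 0.0607, 0.1721]
tool_rot: [160.0, -0.0, 171.1]
force: [0.3, -0.3, -0.4]
finger_gap: 0.0851
grip_force: 0.0
```

```bash
cat > hexfit.py <<'E'
from h import *
from scipy.optimize import least_squares
s,p,d,m=snap('wrist'); C=cloud(d,m,s); cv2.imwrite('pics/w3.png',p[...,::-1])
print(s['eef_pos'],s['tool_rot'],s['joint_pos'].round(1))
hsv=cv2.cvtColor(p,cv2.COLOR_RGB2HSV)
L=(C-W([0,0,0]))@B0
y=(hsv[...,1]>110)&(hsv[...,0]>10)&(hsv[...,0]<32)&(d>0)&(abs(L[...,1])<.04)&(abs(L[...,2])<.045)&(L[...,0]>-.08)&(L[...,0]<.01)
Q=L[y]; x0=np.percentile(Q[:,0],1); print(len(Q),'back face x',x0,'max x',np.percentile(Q[:,0],99))
H=Q[(Q[:,0]>x0+.003)&(Q[:,0]<x0+.035)]; xc=x0+.02
g=lambda v:np.max([(H[:,1]-v[0]-v[3]*(H[:,0]-xc))*np.cos(v[2]+k*np.pi/3)+(H[:,2]-v[1]-v[4]*(H[:,0]-xc))*np.sin(v[2]+k*np.pi/3) for k in range(6)],0)-.018
best=min((least_squares(g,[0,-.004,a,0,0.03],loss='soft_l1',f_scale=.001) for a in np.radians([0,15,30,45])),key=lambda r:r.cost)
v=best.x; ang=np.degrees(v[2])%60; print('hex centre',[xc,v[0],v[1]],'flat angle',ang,'-> lean', ang if ang<=40 else ang-60,'slopes deg',np.degrees(v[3:]),'std',np.std(best.fun))
E
python3 hexfit.py
```

```text
[0.45826189 0.06074557 0.17206876] [ 1.60035312e+02 -2.87464832e-02  1.71093987e+02] [ -9.1  -8.1  99.7  20.   88.6 -90.7]
3633 back face x -0.05379213483456953 max x 0.007826199683984226
hex centre [np.float64(-0.033792134834569526), np.float64(0.003266451859811486), np.float64(-0.016771447420390134)] flat angle 18.38102903029434 -> lean 18.38102903029434 slopes deg [-5.22534786 17.61747098] std 0.0008112131275802727
```

View pics/w3.png

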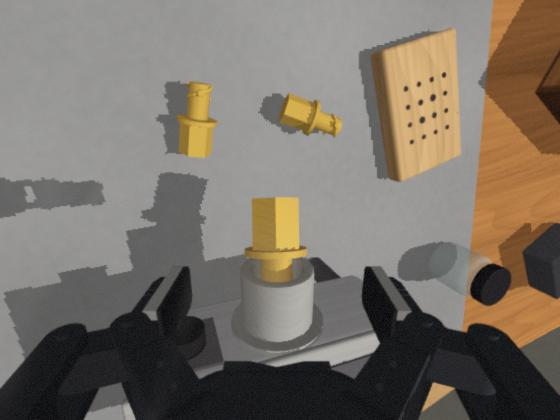

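```bash
cat >> hexfit.py <<'E'
for lo in np.arange(x0,x0+.05,.006):
  t=Q[(Q[:,0]>lo)&(Q[:,0]<lo+.006)]; print(lo.round(4),len(t),np.percentile(t[:,1:],[3,50,97],axis=0).round(4).tolist())
E
python3 hexfit.py
```

```text
[0.45817506 0.06139402 0.17194486] [ 1.60019517e+02 -4.47525818e-02  1.71175727e+02] [ -9.   -8.1  99.7  20.   88.6 -90.8]
3630 back face x -0.053902891031200904 max x 0.007770699675041295
hex centre [np.float64(-0.03390289103120091), np.float64(0.0033070657893540458), np.float64(-0.01682423280860497)] flat angle 18.702848138253955 -> lean 18.702848138253955 slopes deg [-4.95197133 17.76279652] std 0.0007583266888039188
-0.0539 365 [[-0.0145, -0.0161], [-0.0017, -0.0055], [0.0171, -0.0019]]
-0.0479 386 [[-0.0147, -0.0149], [-0.0018, -0.0037], [0.017, 0.0]]
-0.0419 383 [[-0.0154, -0.0132], [-0.0031, -0.002], [0.0159, 0.0019]]
-0.0359 382 [[-0.0158, -0.0114], [-0.0035, -0.0002], [0.0153, 0.0037]]
-0.0299 392 [[-0.0166, -0.0096], [-0.004, 0.0017], [0.0146, 0.0054]]
-0.0239 443 [[-0.0169, -0.0077], [-0.0052, 0.0043], [0.014, 0.0131]]
-0.0179 521 [[-0.0223, -0.0075], [-0.0067, 0.0075], [0.0182, 0.0145]]
-0.0119 105 [[-0.0236, -0.0195], [-0.0031, 0.0026], [0.0215, 0.0076]]
-0.0059 259 [[-0.0118, -0.0077], [-0.0036, 0.0032], [0.0107, 0.0061]]
```

```bash
cat >> h.py <<'E'
def frame(u_loc,lean):   # tool frame for plug axis u (port-local), lean as Rt
    u=B0@np.array(u_loc,float); u/=np.linalg.norm(u); n=np.cross(Z,u); n/=np.linalg.norm(n); zp=np.cross(u,n)
    l=np.radians(lean); z=-np.cos(l)*zp+np.sin(l)*n
    return np.stack([-u,np.cross(z,-u),z],1)
def tcpf(P,F,deep=.004): return P+F[:,2]*(.019+deep)
E
python3 - <<'E'
from h import *
F=frame([1,-.087,.32],19); P=W([-.035,.0033,-.0171]); print(P)
for b in (.06,.03,0): print(b,rel(tcpf(P,F)-F[:,2]*b,F))
E
```

```text
[0.46167784 0.08765339 0.0929    ]
0.06 (array([ 1.21, -0.14,  4.81]), array([  1.82, -18.49,  -0.86]))
0.03 (array([ 0.26, -0.23,  7.66]), array([  1.82, -18.49,  -0.86]))
0 (array([-0.69, -0.31, 10.5 ]), array([  1.82, -18.49,  -0.86]))
```

{"op": "carry_out", "data": {"motion": [[[8.5,1.2,-0.1,4,1,-10,-0.4],[8.5,1.2,-0.1,4.8,1.8,-18.5,-0.9],[8.5,1.2,-0.1,4.8,1.8,-18.5,-0.9],[8.5,0.3,-0.2,7.7,1.8,-18.5,-0.9],[8.5,-0.7,-0.3,10.5,1.8,-18.5,-0.9],[8.5,-0.7,-0.3,10.5,1.8,-18.5,-0.9],[3,-0.7,-0.3,10.5,1.8,-18.5,-0.9],[3,-0.7,-0.3,10.5,1.8,-18.5,-0.9],[3,-0.7,-0.3,10.5,1.8,-18.5,-0.9],[3,-0.7,-0.3,10.5,1.8,-18.5,-0.9],[3,-0.7,-0.3,10.5,1.8,-18.5,-0.9],[3,-0.7,-0.3,10.5,1.8,-18.5,-0.9]]]}}

```text
time: 7.92
eef_pos: [0.471, 0.0924, 0.0738]
tool_rot: [160.9, 17.9, 165.7]
force: [-2.2, -0.5, 6.5]
finger_gap: 0.0349
grip_force: 63.4
```

```bash
python3 - <<'E'
from h import *
s,p,d,m=snap('side'); print({k:np.round(s[k],3) for k in s})
cv2.imwrite('pics/s4.png',cv2.resize(p[120:270,150:350,::-1],(800,600)))
E
```

```text
{'time': np.float64(7.925), 'joint_pos': array([ -2.078, -14.36 , 118.262,  18.176,  56.06 , -88.353]), 'joint_velocities': array([ 0.037,  0.048, -0.109, -0.027,  0.052, -0.031]), 'joint_efforts': array([  0.189, -20.935, -31.42 ,   0.813,  -1.008,   0.072]), 'eef_pos': array([0.471, 0.092, 0.074]), 'tool_rot': array([160.88 ,  17.864, 165.705]), 'force': array([-2.199, -0.464,  6.544]), 'torque': array([-0.106, -0.023,  0.02 ]), 'grip_force': np.float64(63.414), 'finger_gap': np.float64(0.035)}
```

View pics/s4.png

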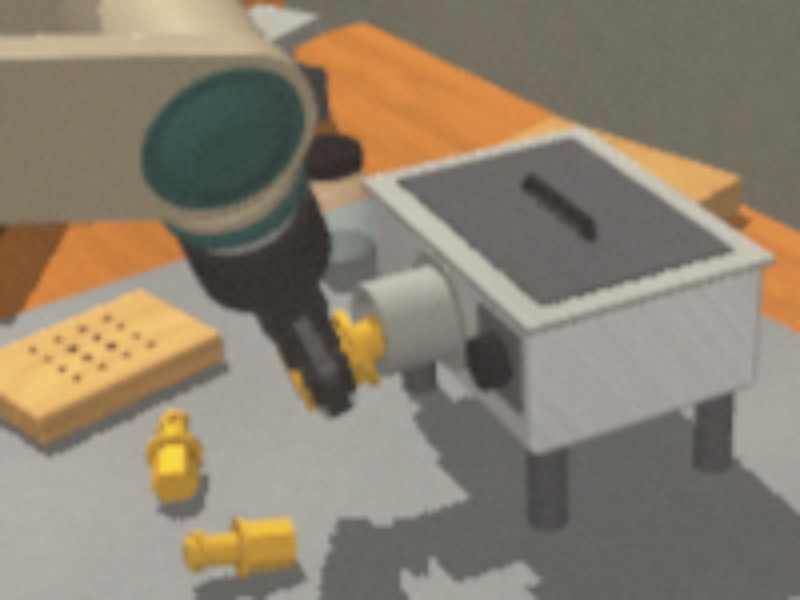

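```bash
python3 - <<'E'
from h import *
s=manip.sense(); Rm=R.from_euler('xyz',s['tool_rot'],degrees=True).as_matrix()
G=s['eef_pos']-Rm[:,2]*.023; print('grasp local',(B0.T@(G-W([0,0,0]))).round(4))
F0=frame([1,-.087,.32],19); print(np.degrees((R.from_matrix(F0.T@Rm)).as_rotvec()))
for k in (.33,.67,1):
    F=frame([1,-.087+k*.092,.32*(1-k)],19); P=W([-.036,.0033-.0043*k,-.0171+.0145*k])
    print(k,rel(tcpf(P,F),F,s))
E
```

```text
grasp local [-0.0338  0.0026 -0.0155]
[-0.08138172 -0.20688027  0.05165906]
0.33 (array([ 0.34,  0.05, -0.39]), array([-0.36,  6.05,  0.19]))
0.67 (array([ 0.43,  0.08, -0.92]), array([-0.64, 12.35,  0.49]))
1 (array([ 0.51,  0.1 , -1.46]), array([-0.72, 18.61,  0.78]))
```

{"op": "carry_out", "data": {"motion": [[[3,0.12,0.03,-0.2,-0.2,3,0.1],[3,0.2,0.05,-0.42,-0.4,6,0.2],[3,0.25,0.06,-0.68,-0.5,9,0.3],[3,0.3,0.07,-0.92,-0.6,12.3,0.5],[3,0.34,0.08,-1.2,-0.7,15.5,0.6],[3,0.38,0.1,-1.46,-0.7,18.6,0.8],[3,0.38,0.1,-1.46,-0.7,18.6,0.8]]]}}

```text
time: 8.85
eef_pos: [0.4626, 0.0908, 0.0862]
tool_rot: [161.0, -0.1, 171.1]
force: [-1.9, 0.2, 7.7]
finger_gap: 0.0354
grip_force: 64.0
```

```bash
python3 - <<'E'
from h import *
s=manip.sense(); print({k:np.round(s[k],3) for k in ['force','torque','joint_pos','tool_rot']}); Rm=R.from_euler('xyz',s['tool_rot'],degrees=True).as_matrix()
G=s['eef_pos']-Rm[:,2]*.023; g=B0.T@(G-W([0,0,0])); print('grasp local',g.round(4))
for ph in range(0,79,11):
    F=frame([1,.005,0],19-ph); P=W([g[0]-ph*.0001,-.001,-.001]); print(ph,*[list(map(float,x)) for x in rel(tcpf(P,F),F,s)])
E
```

```text
{'force': array([-1.915,  0.17 ,  7.741]), 'torque': array([ 0.158, -0.248,  0.127]), 'joint_pos': array([ -4.649,  -2.555, 104.627,  19.465,  77.26 , -89.956]), 'tool_rot': array([ 1.60982e+02, -5.20000e-02,  1.71095e+02])}
grasp local [-0.0345 -0.0009 -0.002 ]
0 [-0.0, 0.03, -0.1] [0.02, -0.05, -0.01]
11 [0.11, -0.41, -0.14] [11.02, -0.05, -0.0]
22 [0.22, -0.83, -0.27] [22.02, -0.05, 0.0]
33 [0.33, -1.23, -0.47] [33.02, -0.05, 0.01]
44 [0.44, -1.57, -0.74] [44.02, -0.05, 0.01]
55 [0.55, -1.86, -1.08] [55.02, -0.05, 0.02]
66 [0.66, -2.07, -1.46] [66.02, -0.05, 0.02]
77 [0.77, -2.21, -1.88] [77.02, -0.05, 0.03]
```

{"op": "carry_out", "data": {"motion": [[[3,0.07,-0.28,-0.02,7,0,0],[3,0.14,-0.56,-0.07,14,0,0],[3,0.21,-0.82,-0.15,21,0,0],[3,0.28,-1.08,-0.27,28,0,0],[3,0.35,-1.32,-0.42,35,0,0],[3,0.42,-1.54,-0.59,42,0,0],[3,0.49,-1.74,-0.79,49,0,0],[3,0.56,-1.91,-1.01,56,0,0],[3,0.63,-2.05,-1.26,63,0,0],[3,0.7,-2.16,-1.51,70,0,0],[3,0.75,-2.22,-1.7,75,0,0],[3,0.75,-2.22,-1.7,75,0,0],[3,0.75,-2.22,-1.7,75,0,0]]]}}

```text
time: 10.48
eef_pos: [0.4505, 0.0652, 0.0948]
tool_rot: [-123.8, -0.0, 171.0]
force: [-1.0, -2.6, 6.0]
finger_gap: 0.0351
grip_force: 63.1
```

```bash
python3 - <<'E'
from h import *
s=manip.sense(); print({k:np.round(s[k],3) for k in ['force','torque','joint_pos','tool_rot']}); Rm=R.from_euler('xyz',s['tool_rot'],degrees=True).as_matrix()
G=s['eef_pos']-Rm[:,2]*.023; g=B0.T@(G-W([0,0,0])); print('grasp local',g.round(4))
E
```

```text
{'force': array([-0.988, -2.582,  5.954]), 'torque': array([-0.637, -0.397, -0.299]), 'joint_pos': array([ 27.505,  24.029,  87.084, -43.747, 105.11 , -50.944]), 'tool_rot': array([-123.829,   -0.   ,  170.983])}
grasp local [-0.0425 -0.0016 -0.0024]
```

{"op": "carry_out", "data": {"motion": [[[3,0.3,0,0,0,0,0],[3,0.6,0,0,0,0,0],[3,0.9,0,0,0,0,0],[3,1.2,0,0,0,0,0],[3,1.2,0,0,0,0,0]]]}}

```text
time: 11.1
eef_pos: [0.4385, 0.0668, 0.0945]
tool_rot: [-123.9, -0.0, 171.0]
force: [0.6, -4.9, 4.2]
finger_gap: 0.0353
grip_force: 62.8
```

{"op": "carry_out", "data": {"motion": [[[3,0.8,0,0,0,0,0],[3,1.6,0,0,0,0,0],[3,2.4,0,0,0,0,0],[3,3.2,0,0,0,0,0],[3,4,0,0,0,0,0],[3,5,0,0,0,0,0],[3,6,0,0,0,0,0],[3,7,0,0,0,0,0],[3,7,0,0,0,0,0],[3,7,0,0,0,0,0]]]}}

```text
time: 12.35
eef_pos: [0.3694, 0.0785, 0.0941]
tool_rot: [-124.0, -0.1, 171.1]
force: [-0.3, -0.1, -4.6]
finger_gap: 0.0351
grip_force: 62.8
```

```bash
python3 - <<'E'
from h import *
s,p,d,m=snap('side'); print({k:np.round(s[k],3) for k in ['force','torque','joint_pos','eef_pos','tool_rot']})
cv2.imwrite('pics/s5.png',cv2.resize(p[120:270,130:330,::-1],(800,600)))
# above dish, lean 0, plug axis along various yaw th; plug middle at dish centre
D=np.array([.413,-.283])
for th in (-9,-30,-60):
    t=np.radians(th); h=D-.022*np.array([np.cos(t),np.sin(t)])
    for z in (.14,.034): print(th,z,rel(tcp_for([h[0],h[1],z],0,-.004,th),Rt(0,th)))
E
```

```text
{'force': array([-0.331, -0.139, -4.556]), 'torque': array([ 1.001, -0.024,  0.048]), 'joint_pos': array([ 33.056,  15.712,  97.798, -39.996, 106.635, -45.417]), 'eef_pos': array([0.369, 0.078, 0.094]), 'tool_rot': array([-1.23979e+02, -1.00000e-01,  1.71081e+02])}
-9 0.14 (array([ -7.71, -21.5 ,  27.76]), array([-56.02,  -0.06,   0.11]))
-9 0.034 (array([ -7.73, -12.71,  33.68]), array([-56.02,  -0.06,   0.11]))
-30 0.14 (array([ -7.86, -21.05,  27.1 ]), array([-55.39,  10.2 ,  19.41]))
-30 0.034 (array([ -7.87, -12.26,  33.03]), array([-55.39,  10.2 ,  19.41]))
-60 0.14 (array([ -8.53, -20.54,  26.34]), array([-52.19,  24.83,  46.88]))
-60 0.034 (array([ -8.54, -11.75,  32.26]), array([-52.19,  24.83,  46.88]))
```

View pics/s5.png

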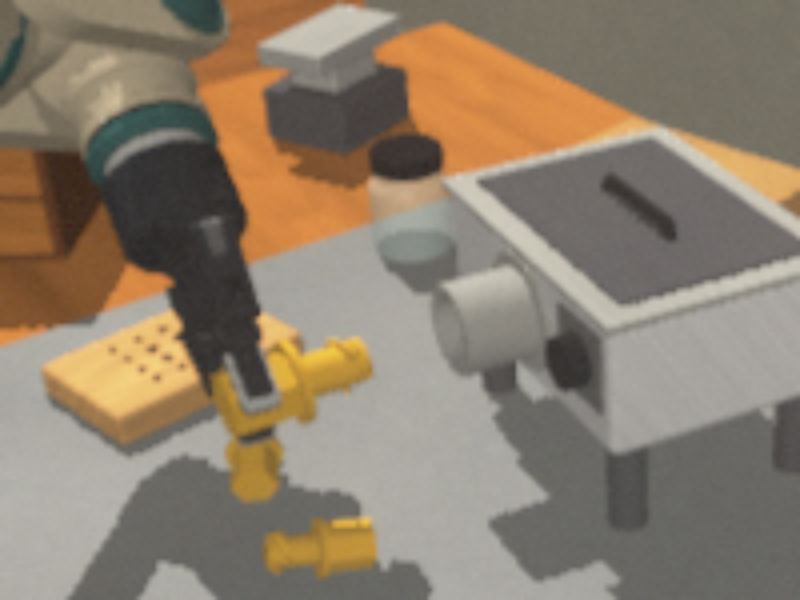

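{"op": "carry_out", "data": {"motion": [[[3,-0.5,-2.5,1.5,-5,0,0],[3,-1.5,-6,6,-12,0,0],[3,-2.5,-9,10,-20,0,0],[3,-3.5,-12,14,-28,0,0],[3,-4.5,-15,18,-36,0,0],[3,-5.5,-18,22,-44,0,0],[3,-6.6,-20,25,-50,0,0],[3,-7.7,-21.5,27.8,-56,0,0],[3,-7.7,-21.5,27.8,-56,0,0],[3,-7.7,-21.5,27.8,-56,0,0],[3,-7.7,-21.5,27.8,-56,0,0]]]}}

```text
time: 13.78
eef_pos: [0.3909, -0.2789, 0.1168]
tool_rot: [-179.9, -0.2, 171.2]
force: [0.7, 1.0, -4.7]
finger_gap: 0.0352
grip_force: 62.7
```

```bash
python3 - <<'E'
from h import *
s,p,d,m=snap('side'); print({k:np.round(s[k],3) for k in ['force','torque','joint_pos','eef_pos','tool_rot']})
cv2.imwrite('pics/s6.png',cv2.resize(p[210:420,180:460,::-1],(800,600)))
C=cloud(d,m,s); hsv=cv2.cvtColor(p,cv2.COLOR_RGB2HSV)
y=(hsv[...,1]>150)&(hsv[...,0]>15)&(hsv[...,0]<32)&(C[...,2]>.07)&(C[...,1]<-.15)&(C[...,0]>.3)&(C[...,0]<.55)&(d>0)
print(y.sum(),np.percentile(C[y],[1,50,99],axis=0).round(3).tolist())
t=np.radians(-9); h=np.array([.413,-.283])-.022*np.array([np.cos(t),np.sin(t)])
for z in (.05,.031,.029): print(rel(tcp_for([*h,z],0,-.004,-9),Rt(0,-9),s))
E
```

```text
{'force': array([ 0.728,  0.969, -4.715]), 'torque': array([ 0.085,  0.086, -0.04 ]), 'joint_pos': array([ -39.842,   -0.23 ,   96.783,   -0.129,   83.556, -120.991]), 'eef_pos': array([ 0.391, -0.279,  0.117]), 'tool_rot': array([-1.79946e+02, -1.59000e-01,  1.71163e+02])}
218 [[0.373, -0.307, 0.132], [0.44, -0.292, 0.152], [0.459, -0.273, 0.158]]
(array([-0.07, -0.05,  8.98]), array([-0.05, -0.16,  0.16]))
(array([-0.08, -0.05, 10.88]), array([-0.05, -0.16,  0.16]))
(array([-0.08, -0.05, 11.08]), array([-0.05, -0.16,  0.16]))
```

View pics/s6.png

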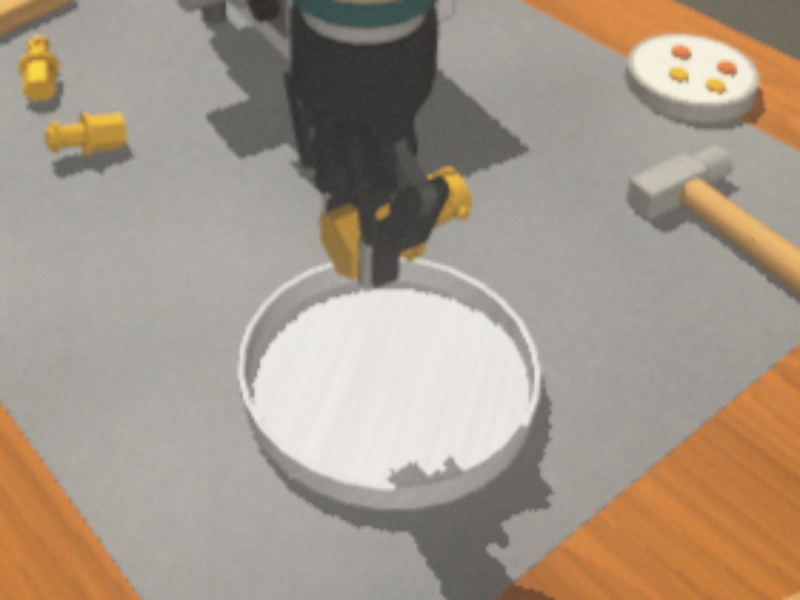

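{"op": "carry_out", "data": {"motion": [[[3,-0.1,0,4,0,0,0],[3,-0.1,0,8,0,0,0],[3,-0.1,0,9.5,0,0,0],[3,-0.1,0,10.2,0,0,0],[3,-0.1,0,10.4,0,0,0],[3,-0.1,0,10.4,0,0,0],[3,-0.1,0,10.4,0,0,0]]]}}

```text
time: 14.7
eef_pos: [0.3921, -0.2806, 0.0137]
tool_rot: [-179.9, -0.0, 171.1]
force: [0.4, 0.3, -4.0]
finger_gap: 0.0353
grip_force: 62.6
```

Still in the air: the force is just the plug's weight. I'll lower it slowly.

{"op": "carry_out", "data": {"motion": [[[3,0,0,0.15,0,0,0],[3,0,0,0.3,0,0,0],[3,0,0,0.3,0,0,0],[3,0,0,0.3,0,0,0]]]}}

```text
time: 15.2
eef_pos: [0.3916, -0.2801, 0.0097]
tool_rot: [-180.0, -0.1, 171.1]
force: [0.7, -0.7, -4.3]
finger_gap: 0.035
grip_force: 62.6
```

{"op": "carry_out", "data": {"motion": [[[3,0,0,0.1,0,0,0],[3,0,0,0.2,0,0,0],[3,0,0,0.2,0,0,0],[3,0,0,0.2,0,0,0]]]}}

```text
time: 15.7
eef_pos: [0.3916, -0.2801, 0.0078]
tool_rot: [-180.0, -0.1, 171.1]
force: [0.2, -1.3, -4.1]
finger_gap: 0.0352
grip_force: 62.6
```

{"op": "carry_out", "data": {"motion": [[[3,0,0,0.1,0,0,0],[3,0,0,0.2,0,0,0],[3,0,0,0.2,0,0,0],[3,0,0,0.2,0,0,0]]]}}

```text
time: 16.2
eef_pos: [0.3919, -0.2804, 0.0071]
tool_rot: [-179.9, -0.1, 171.1]
force: [-5.3, 4.0, 7.1]
finger_gap: 0.035
grip_force: 64.5
```

Contact with the dish floor: the upward force has risen by 11 N. I'll release and lift.

{"op": "carry_out", "data": {"motion": [[[4.2,0,0,0,0,0,0],[5.5,0,0,0,0,0,0],[7,0,0,0,0,0,0],[8.5,0,0,0,0,0,0],[8.5,0,0,0,0,0,0],[8.5,0,0,-1,0,0,0],[8.5,0,0,-4,0,0,0],[8.5,0,0,-8,0,0,0],[8.5,0,0,-13,0,0,0],[8.5,0,0,-18,0,0,0],[8.5,0,0,-18,0,0,0],[8.5,0,0,-18,0,0,0]]]}}

```text
time: 17.7
eef_pos: [0.3918, -0.2799, 0.1855]
tool_rot: [-180.0, -0.1, 171.1]
force: [0.5, -0.6, -0.7]
finger_gap: 0.0852
grip_force: 0.0
```

```bash
python3 - <<'E'
from h import *
s,p,d,m=snap('side'); print(s['eef_pos'],s['force'])
cv2.imwrite('pics/s7.png',cv2.resize(p[210:420,180:460,::-1],(800,600)))
C=cloud(d,m,s); hsv=cv2.cvtColor(p,cv2.COLOR_RGB2HSV)
y=(hsv[...,1]>130)&(hsv[...,0]>15)&(hsv[...,0]<32)&(C[...,2]<.08)&(C[...,1]<-.18)&(C[...,0]>.3)&(C[...,0]<.51)&(d>0)&(C[...,1]>-.38)
print(y.sum(),np.percentile(C[y],[1,50,99],axis=0).round(3).tolist())
m=((C[...,1]<-.12)&(C[...,1]>-.42)&(C[...,2]>.014)&(C[...,2]<.03)&(C[...,0]<.54)&(C[...,0]>.28)&(d>0)&(hsv[...,1]<80))
print(cv2.minEnclosingCircle(C[m][:,:2].astype(np.float32)*1000))
E
```

```text
[ 0.39184488 -0.27991255  0.18554504] [ 0.51038163 -0.64035772 -0.68754375]
913 [[0.371, -0.307, 0.018], [0.404, -0.293, 0.042], [0.454, -0.267, 0.055]]
((412.97723388671875, -282.6270751953125), 97.02217102050781)
```

View pics/s7.png

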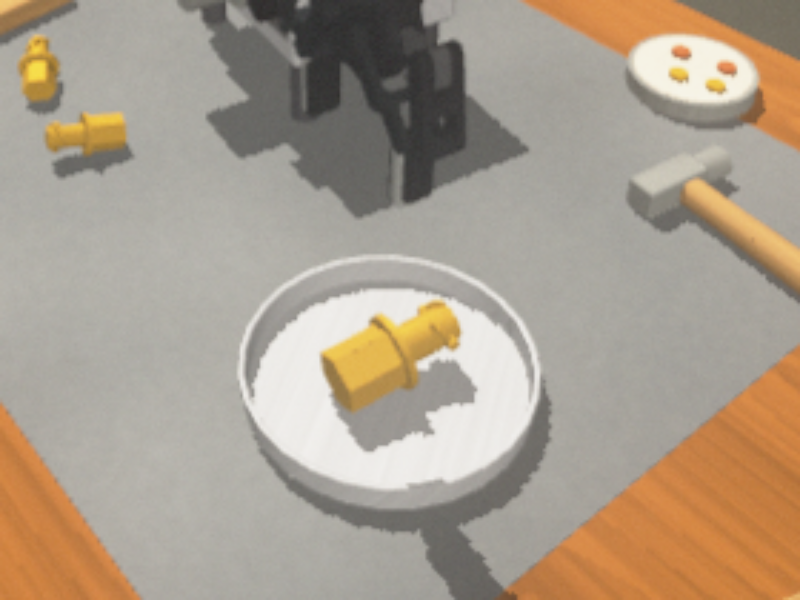

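The plug lies on its side in the dish at crop (385,360), released, and the dish hasn't moved. I'll hand the job in.

```bash
python3 -c "
from rig import manip
print(manip.close_job())"
```

```text
the job is handed in; nothing more can be done
None
```

The plug was unscrewed, drawn straight out and laid on its side in the dish, then released; the dish did not move, and the job was handed in at about 18 s of the 51 s allowed, with no verdict returned.

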